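# Put the doming set away in its caddy

### The arm

A 7-joint arm with a two-finger parallel gripper is mounted at the origin on the work surface. World frame = base frame: x ahead of the robot, y to its left, z up, the work surface at z = 0. Lengths are in mm, angles in rad, forces in N, time in s.
With the tool pointing down it reaches from about 400 to 850 mm from the base axis. Payload 4.5 kg.
Tool frame: the origin (TCP) lies between the finger pads; the fingertips stand robot.tips_ahead ahead of it and the grasp point (between the pads) lies 2 mm behind it (robot.tips_ahead is the distance from the TCP to the fingertips, in mm); z points along the fingers, y is the line along which they close (so a half turn about z gives the same grasp; the last joint's range is limited). The gripper opens to 88 mm and grips with 3 to 60 N. Pads are 18 mm wide; open, the fingers measure 123 mm over their backs; the gripper's body (75 mm by 187 mm) begins 45 mm behind the grasp point.
Start: joints at [-1.246, 0.689, -0.195, 1.565, 0.157, 0.902, -0.215], TCP at [179.179, 598.788, 255.743] pointing down, gripper open.
Joint ranges: [-3.01, 3.01], [-0.46, 2.08], [-1.47, 1.51], [0.13, 2.56], [-1, 4.14], [0.04, 2.09], [-2.66, 2.66]. Speed limits (rad/s): [2.57, 2.57, 3.14, 3.14, 3.14, 3.14, 3.14].

### API

Orientations are given as a rotation vector (axis times angle).
In Python, from workcell import robot gives the robot as it stands. The module is installed in compiled form; this text tells all that it offers.
- The arm moves only by the shell command python3 -m handwheel 'ROWS' [FORCE]. ROWS is text: rows parted by semicolons, each of 5 numbers parted by spaces: the shift along the tool's x, y, z in units of 25 mm (1.0 is 25 mm), then the turn about the tool's z in units of 5 degrees (1.0 is 5 degrees), then the opening, from 0 (shut) to 1 (fully open). A call has 1 to 12 rows; each row shifts and turns the commanded pose from where the row before left it, along the tool's axes as they then stand; what a row does not reach is not made up. A row lasts 1/10 s, in which the tool goes at most 50 mm and 8.59 degrees, less where a joint would pass 70% of its speed; a pose out of reach is approached as far as the arm can. A call is refused whole if a number of a shift passes 1 or a number of a turn 1, either way. A call with a gripper value outside its range is refused whole. The fingers move at their own pace and stop on an object; FORCE is the grip in N (left out, the last holds). Time passes only in rows, so rows that do not move let the fingers close. It gives the time, the measured TCP pose, the force, the opening and the grip force at its end, in the units of the state.
- robot.get_obs(): the state, without advancing time (a new reading comes with each control period).
- robot.snapshot(name): name is "scene" or "top" or "wrist"; returns a dict with "frame" (400x640x3 uint8, blue, green, red), "intrinsics" (3x3 intrinsics, pixels), "R" (3x3) and "t" (3): a world point X has camera coordinates R X + t. Camera axes: x right, y down, z forward; pixel columns grow to the right and rows downward; lengths in mm; the calibration is good to about 2 mm. A picture is of the moment at which its call begins. There is no depth.
- robot.close_job(): hands the job in; it is judged then, once.
The state is a dict: "t": time; "joints": joint angles; "dq": joint speeds; "effort": joint torques, N m; "ee_pos": TCP position; "orientation": TCP orientation; "ft_force": force on the tool from outside, world axes, zero at the start; "torque": the same for the moment, N m; "width": finger opening in mm; "gripper_force": force on a finger pad.
Only numpy, scipy, OpenCV 4.12 (cv2) and the standard library are available. Lean on these libraries where they do the work, as an engineer would, in place of code of your own. Each camera call takes 0.05 s, during which the arm holds its last target. There are 200 camera calls.

### The job

Put the doming set away in the long wooden caddy: stand each of the three round dome-headed steel stakes upright in the round recess of its size (largest stake in the largest recess, smallest in the smallest), and the steel cube with the dimples in the square recess, all down on the recess floor. The stake with the flat square head and the plain steel block do not belong to the set: leave them standing where they are.

Things in the scene. Friction and masses are not known exactly. Their poses are not given: they have to be found in the camera images.
- stake_large: The largest of three dome-headed steel stakes, standing loose on the bench: round foot 44 mm across and 8 mm thick, thin neck, round head 40 mm across with straight sides from 36 to 52 mm above the underside (grip here), then a dome; 68 mm high in all. Origin: centre of the underside; z up along its axis. Its yaw means nothing.
- stake_medium: The middle one of three dome-headed steel stakes, standing loose on the bench: round foot 34 mm across and 8 mm thick, thin neck, round head 30 mm across with straight sides from 34 to 48 mm above the underside (grip here), then a dome; 60 mm high in all. Origin: centre of the underside; z up along its axis. Its yaw means nothing.
- stake_small: The smallest of three dome-headed steel stakes, standing loose on the bench: round foot 24 mm across and 8 mm thick, thin neck, round head 20 mm across with straight sides from 30 to 44 mm above the underside (grip here), then a dome; 52 mm high in all. Origin: centre of the underside; z up along its axis. Its yaw means nothing.
- dapping_cube: Steel dapping cube, 40 mm each way, with four dark round dimples on its top and more on its sides; loose, lying flat on the bench, about 0.5 kg. Origin: centre of the underside; x and y square to its side faces, z up.
- flat_stake: Look-alike, to be left alone: steel stake with a flat SQUARE head 32 x 32 mm, 52 mm high, round foot 34 mm; loose, upright. Origin: centre of the underside, z up.
- plain_block: Look-alike, to be left alone: plain steel bench block 40 x 40 mm, 26 mm high, with no dimples; loose. Origin: centre of the underside, z up.
- bay_large: Light-wood block 72 x 72 x 16 mm fixed in the dark-wood caddy (312 x 88 mm, rim 20 mm high), with the largest round (62 mm across) recess 10 mm deep, for the largest stake. Origin: centre of its underside, 6 mm above the bench; recess floor 6 mm and block top 16 mm above the origin. The four blocks form a row along their x axis, 74 mm apart, in any order; z up.
- bay_medium: Light-wood block 72 x 72 x 16 mm fixed in the dark-wood caddy (312 x 88 mm, rim 20 mm high), with the middle-sized round (52 mm across) recess 10 mm deep, for the middle stake. Origin: centre of its underside, 6 mm above the bench; recess floor 6 mm and block top 16 mm above the origin. The four blocks form a row along their x axis, 74 mm apart, in any order; z up.
- bay_small: Light-wood block 72 x 72 x 16 mm fixed in the dark-wood caddy (312 x 88 mm, rim 20 mm high), with the smallest round (42 mm across) recess 10 mm deep, for the smallest stake. Origin: centre of its underside, 6 mm above the bench; recess floor 6 mm and block top 16 mm above the origin. The four blocks form a row along their x axis, 74 mm apart, in any order; z up.
- bay_square: Light-wood block 72 x 72 x 16 mm fixed in the dark-wood caddy (312 x 88 mm, rim 20 mm high), with a square (58 x 58 mm) recess 10 mm deep, for the dimpled cube. Origin: centre of its underside, 6 mm above the bench; recess floor 6 mm and block top 16 mm above the origin. The four blocks form a row along their x axis, 74 mm apart, in any order; z up.
Mind the look-alikes: they are no part of the job. What is shaped like the dapping_cube but pink is not meant.

How it is judged:
By the outcome, as a careful person would: the job done as asked, in the order asked, and still so for the second after the job is handed in, with the robot touching nothing.
It also fails if it takes over 106 s, if anything falls off the work surface, if the arm or the gripper's body presses on something with over 40 N, if the wrist force passes 120 N, or if a joint passes its speed limit or range.

## Working session

There is one attempt and no reset: what is moved stays moved. The work goes in short steps, Python scripts to look and compute and a shell command to move; the robot and the scene stay as the last step left them, time stands still between calls to the robot, and variables do not carry over. Pictures are saved under pics/ and viewed, at most 14 in all, crops included, and the job is handed in when it is done.

```bash
mkdir -p pics
python3 - <<'E'
from workcell import robot
import cv2
for n in ("scene","top"):
    s=robot.snapshot(n); cv2.imwrite(f"pics/{n}0.png",s["frame"]); print(n,s["intrinsics"],s["R"],s["t"])
o=robot.get_obs(); print(o, robot.tips_ahead)
E
```

```text
scene [[401.93913059   0.         317.30271012]
 [  0.         401.93913059 200.83772209]
 [  0.           0.           1.        ]] [[ 0.42124587  0.90691105  0.00801634]
 [ 0.57543127 -0.26042592 -0.77527878]
 [-0.70102123  0.33119584 -0.63156833]] [-228.58315127 -315.56906033 1112.18494881]
top [[444.04437909   0.         318.62153385]
 [  0.         444.04437909 200.8902512 ]
 [  0.           0.           1.        ]] [[ 0.02734527 -0.998804    0.04053157]
 [-0.99765254 -0.02981542 -0.06164774]
 [ 0.06278247 -0.03875065 -0.99727466]] [-62.4219715  547.50113204 875.36940287]
{'t': 0.1, 'joints': array([-1.24622077,  0.68987207, -0.19451357,  1.56620897,  0.15732017,
        0.90252979, -0.2150771 ]), 'dq': array([-4.79339256e-04, -2.18025488e-03,  9.00634569e-04, -2.59489545e-03,
       -1.21828809e-03,  8.61051540e-05, -2.37227938e-05]), 'effort': array([-3.81752427e-03, -5.28493631e+01, -1.27120201e+00, -1.53836417e+01,
       -5.24757605e-02,  1.95569948e-03,  4.21661946e-05]), 'ee_pos': array([179.08154593, 598.24032781, 255.01584308]), 'orientation': array([-4.54968451e-01, -3.10837985e+00,  2.54979749e-03]), 'ft_force': array([-0.44905872,  0.33999971,  0.92967473]), 'torque': array([-0.0374745 ,  0.04212924,  0.00070864]), 'gripper_force': 0.0, 'width': 88.05138054768612} 17.0
```

View pics/top0.png

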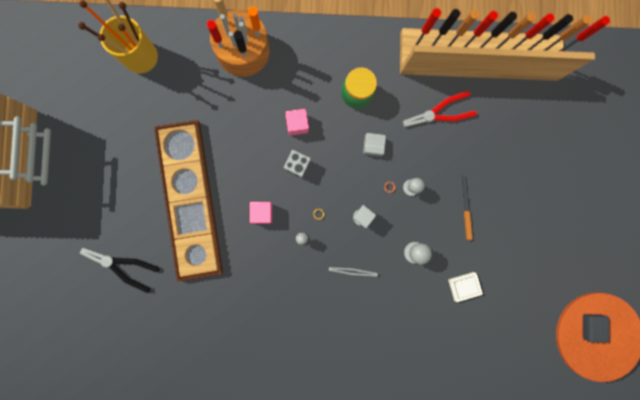

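View pics/scene0.png

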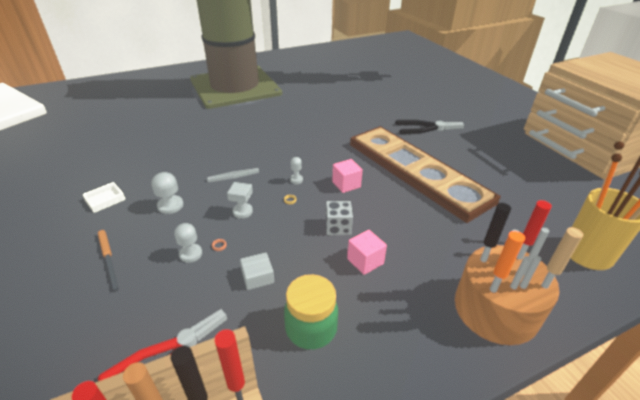

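Top view: the caddy's recesses, far to near, are large (180,145), medium (184,181), square (191,218) and small (196,255). The round stakes are at (418,253) large, (414,187) medium and (302,239) small. The flat square-headed stake is at (364,216) and the plain block at (375,145). For the cube there are three candidates: the dimpled one at (297,163) fits because it is steel with four dark dimples; (297,122) and (261,212) are pink. I'll confirm this in an enlarged crop.

Run:
```python
import cv2,numpy as np
t=cv2.imread("pics/top0.png"); s=cv2.imread("pics/scene0.png")
R=lambda im,k:cv2.resize(im,None,fx=k,fy=k,interpolation=cv2.INTER_CUBIC)
cv2.imwrite("pics/c1.png",R(t[100:280,240:450],3.3))   # origin 240,100
cv2.imwrite("pics/c2.png",R(t[115:285,145:230],3.5))
cv2.imwrite("pics/c3.png",R(s[150:300,140:370],3.4))
```

```text
(no output)
```

View pics/c1.png

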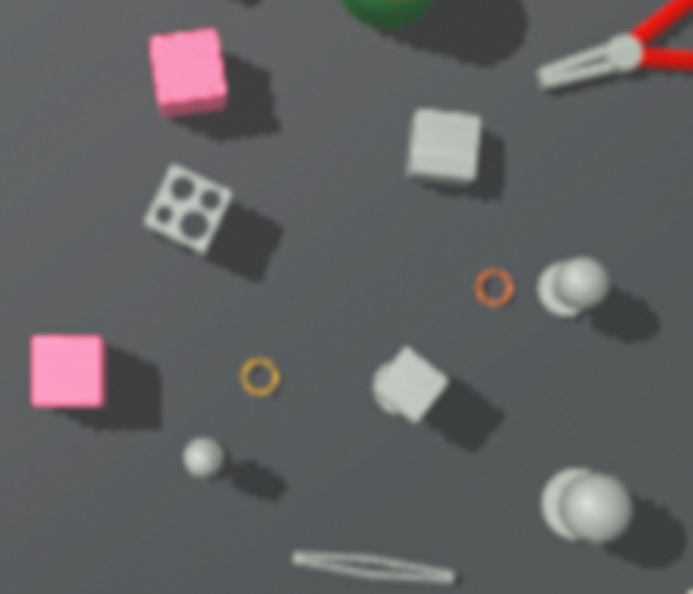

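View pics/c2.png

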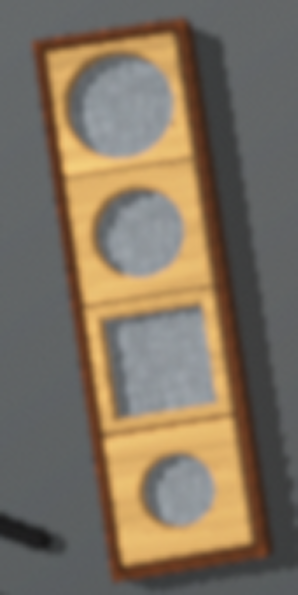

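View pics/c3.png

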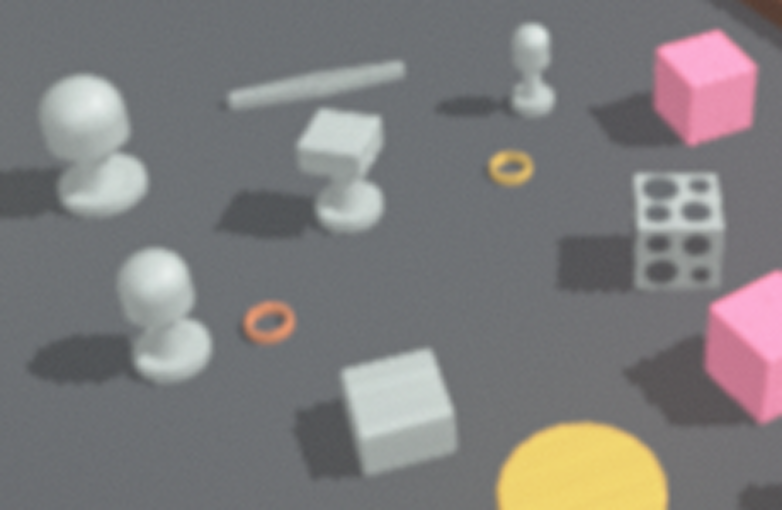

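Crops confirm the dimpled steel cube at c1 (189,208), the plain block at (445,145) and the flat stake at (410,385). The caddy order is confirmed too. Now I'll turn the pixels into positions, cross-checking both cameras.

```bash
cat > h.py <<'E'
import numpy as np
C={"top":(np.array([[444.04437909,0,318.62153385],[0,444.04437909,200.8902512],[0,0,1]]),np.array([[0.02734527,-0.998804,0.04053157],[-0.99765254,-0.02981542,-0.06164774],[0.06278247,-0.03875065,-0.99727466]]),np.array([-62.4219715,547.50113204,875.36940287])),
"scene":(np.array([[401.93913059,0,317.30271012],[0,401.93913059,200.83772209],[0,0,1]]),np.array([[0.42124587,0.90691105,0.00801634],[0.57543127,-0.26042592,-0.77527878],[-0.70102123,0.33119584,-0.63156833]]),np.array([-228.58315127,-315.56906033,1112.18494881]))}
def bp(cam,uv,z):
    K,R,t=cam if isinstance(cam,tuple) else C[cam]
    d=R.T@np.linalg.inv(K)@np.array([*uv,1.]); c=-R.T@t
    return c+d*(z-c[2])/d[2]
def un(p,k,ox,oy): return ((p[0]+.5)/k-.5+ox,(p[1]+.5)/k-.5+oy)
E
python3 - <<'E'
from h import *
np.set_printoptions(precision=1,suppress=True)
c1=lambda p:un(p,3.3,240,100); c2=lambda p:un(p,3.5,145,115); c3=lambda p:un(p,3.4,140,150)
for n,a,b,z in [("L",(592,507),(84,118),47),("M",(580,283),(156,288),44),("S",(203,457),(531,48),40),("flat",(410,385),(342,130),52)]:
    print(n,bp("top",c1(a),z),bp("scene",c3(b),z))
cu=np.array([bp("top",c1(p),40) for p in [(174,163),(232,188),(205,253),(145,224)]]); print("cube",cu,cu.mean(0),np.linalg.norm(cu-np.roll(cu,1,0),axis=1))
cs=np.array([bp("scene",c3(p),40) for p in [(633,174),(717,174),(723,232),(637,233)]]); print("cubes",cs.mean(0))
for n,c in (("top",cu),("sc",cs)):
    for i in range(4): d=c[(i+1)%4]-c[i]; print(n,np.degrees(np.arctan2(d[1],d[0]))%90)
print("plain",bp("top",c1((446,144)),26))
k=np.array([bp("top",c2(p),20)[:2] for p in [(33,42),(188,20),(270,550),(112,578)]])
print("caddy",k,k.mean(0),np.linalg.norm(k-np.roll(k,1,0),axis=1))
ax=(k[0]+k[1]-k[2]-k[3]);ax/=np.linalg.norm(ax);m=k.mean(0);print("ang",np.degrees(np.arctan2(ax[1],ax[0])))
for i,(n,p) in enumerate([("bL",(120,105)),("bM",(139,232)),("bQ",(161,361)),("bS",(178,490))]): print(n,bp("top",c2(p),22)[:2],m+ax*(111-74*i))
E
```

```text
L [ 450.7 -244.4   47. ] [ 451.9 -245.4   47. ]
M [ 583.8 -236.2   44. ] [ 587.1 -236.    44. ]
S [473.9 -13.8  40. ] [476.2 -13.6  40. ]
flat [ 519.6 -134.1   52. ] [ 521.1 -132.2   52. ]
cube [[648.6   8.7  40. ]
 [634.7 -26.4  40. ]
 [595.1 -11.4  40. ]
 [611.3  24.8  40. ]] [622.4  -1.1  40. ] [40.6 37.7 42.3 39.7]
cubes [625.5  -0.5  40. ]
top 68.41134877039295
top 69.28761971790445
top 65.88289141265452
top 66.62483481502892
sc 65.64971242554299
sc 65.15715270405552
sc 66.60331194312977
sc 66.59794016726741
plain [ 668.6 -156.8   26. ]
caddy [[687.7 286.4]
 [703.7 199.4]
 [403.3 140.5]
 [385.7 227.6]] [545.1 213.5] [307.7  88.5 306.2  88.9]
ang 11.056715452651353
bL [652.8 235.1] [654.  234.8]
bM [580.5 221.1] [581.4 220.6]
bQ [507.8 205.5] [508.8 206.4]
bS [435.7 192.8] [436.2 192.2]
```

```bash
python3 -m handwheel '0 0 0 -1 1;0 0 0 -1 1;0 0 0 -1 1;0 0 0 -0.33 1;-1 -1 0 0 1;-1 -1 0 0 1;-1 -1 0 0 1;-1 -1 0 0 1;-1 -1 0 0 1;-1 -1 0 0 1;-1 -1 0 0 1;-1 -1 0 0 1' 30
python3 -m handwheel '-0.24 -1 0 0 1;-0.24 -1 0 0 1;-0.24 -1 0 0 1;-0.24 -1 0 0 1;-0.24 -1 0 0 1;-0.24 -1 0 0 1;-0.24 -1 0 0 1;-0.24 -1 0 0 1;-0.24 -1 0 0 1;-0.24 -1 0 0 1;-0.24 -1 0 0 1;-0.24 -1 0 0 1'
python3 -m handwheel '0 -1 0 0 1;0 -1 0 0 1;0 -1 0 0 1;0 -1 0 0 1;0 -1 0 0 1;0 -1 0 0 1;0 -1 0 0 1;0 -1 0 0 1;0 -1 0 0 1;0 -1 0 0 1;0 -1 0 0 1;0 0 0 0 1'
```

```text
t: 1.3
ee_pos: [380.0, 397.5, 255.6]
orientation: [-0.002, -3.141, 0.0]
ft_force: [0.3, 0.1, -0.8]
width: 88.0
gripper_force: 0.0
t: 2.5
ee_pos: [451.2, 97.6, 255.7]
orientation: [-0.002, -3.141, 0.0]
ft_force: [-0.2, -0.7, -0.1]
width: 88.3
gripper_force: 0.0
t: 3.7
ee_pos: [450.4, -180.1, 255.4]
orientation: [-0.012, -3.141, 0.003]
ft_force: [-0.3, -0.0, 0.0]
width: 88.0
gripper_force: 0.0
```

```bash
python3 -m handwheel '0 -0.9 0 0 1;0 -0.9 0 0 1;0 -0.8 0 0 1;0 0 1 0 1;0 0 1 0 1;0 0 1 0 1;0 0 1 0 1;0 0 1 0 1;0 0 0 0 1'
python3 - <<'E'
from workcell import robot
import cv2
s=robot.snapshot("wrist"); cv2.imwrite("pics/w1.png",s["frame"]); print(robot.get_obs()["ee_pos"])
E
```

```text
t: 4.6
ee_pos: [449.6, -239.4, 128.3]
orientation: [0.001, -3.136, -0.004]
ft_force: [-1.0, 0.0, -0.3]
width: 88.4
gripper_force: 0.0
[ 450.47301094 -239.89663458  129.84791253]
```

View pics/w1.png

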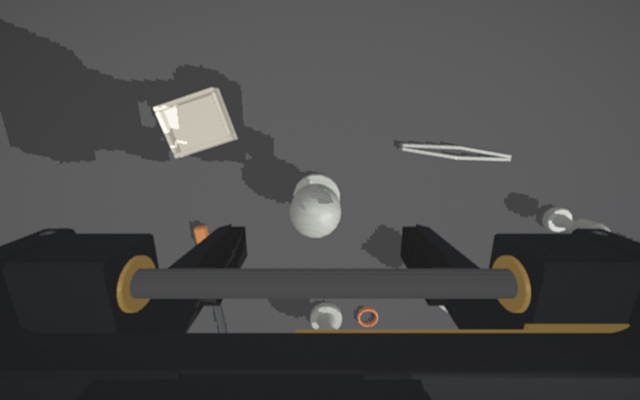

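Picture shows the large head at (315,211), between the fingers (240 to 405). Descend and grip.

```bash
python3 -m handwheel '0 -0.12 0.9 0 1;0 0 0.9 0 1;0 0 0.9 0 1;0 0 0.8 0 1;0 0 0 0 1;0 0 0 0 0;0 0 0 0 0;0 0 0 0 0;0 0 0 0 0;0 0 0 0 0;0 0 0 0 0;0 0 0 0 0' 30
```

```text
t: 5.85
ee_pos: [451.1, -245.0, 43.4]
orientation: [0.001, 3.141, -0.001]
ft_force: [-0.7, -1.6, 2.9]
width: 38.4
gripper_force: 30.0
```

```bash
python3 -m handwheel '0 0 -0.5 0 0;0 0 -1 0 0;0 0 -1 0 0;0 0 -1 0 0;0 0 -0.5 0 0;-0.2 0.5 0 0 0;-0.4 0.9 0 0 0;-0.4 1 0 0 0;-0.4 1 0 0 0;-0.4 1 0 0 0;-0.4 1 0 0 0;-0.4 1 0 0 0'
python3 -m handwheel '-0.4 1 0 0 0;-0.4 1 0 0 0;-0.4 1 0 0 0;-0.4 1 0 0 0;-0.4 1 0 0 0;-0.4 1 0 0 0;-0.4 1 0 0 0;-0.4 1 0 0 0;-0.4 1 0 0 0;-0.4 1 0 0 0;-0.4 1 0 0 0;-0.4 1 0 0 0'
python3 -m handwheel '-0.4 0.5 0 0 0;-0.3 0.3 0 0 0;0 0 0 0 0;0 0 0 0 0'
```

```text
t: 7.05
ee_pos: [515.5, -81.6, 142.3]
orientation: [0.002, -3.139, -0.002]
ft_force: [-0.2, -0.1, -4.2]
width: 38.8
gripper_force: 30.0
t: 8.25
ee_pos: [634.3, 218.0, 141.6]
orientation: [0.002, -3.138, 0.001]
ft_force: [0.1, 0.0, -4.2]
width: 38.7
gripper_force: 30.0
t: 8.65
ee_pos: [651.9, 236.0, 141.8]
orientation: [0.002, -3.138, 0.002]
ft_force: [-0.7, -1.1, -3.5]
width: 38.7
gripper_force: 30.0
```

```bash
python3 -m handwheel '-0.04 0 0.9 0 0;0 0 1 0 0;0 0 0.8 0 0;0 0 0 0 0'
python3 - <<'E'
from workcell import robot
import cv2,numpy as np
a=robot.snapshot("top")["frame"][110:290,140:240]; b=robot.snapshot("scene")["frame"][100:240,320:520]
R=lambda im,h:cv2.resize(im,(int(im.shape[1]*h/im.shape[0]),h),interpolation=cv2.INTER_CUBIC)
cv2.imwrite("pics/p1.png",np.hstack([R(a,360),R(b,360)])); print(robot.get_obs()["ee_pos"])
E
```

```text
t: 9.05
ee_pos: [651.2, 233.7, 72.1]
orientation: [-0.001, -3.134, 0.006]
ft_force: [-1.1, 0.1, -4.9]
width: 38.5
gripper_force: 30.0
[654.07850598 235.1650523   75.66421255]
```

View pics/p1.png

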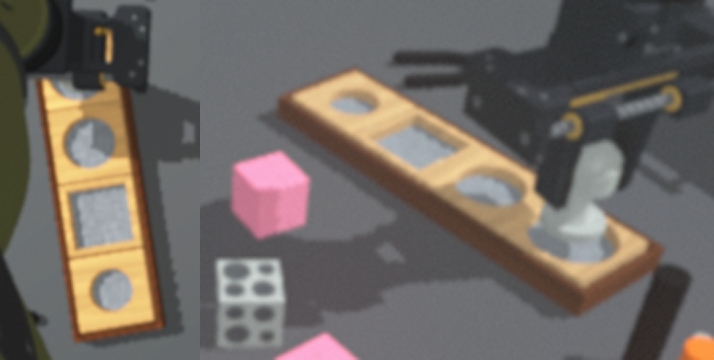

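The scene view shows the large stake's foot hovering over the large recess at (575,225). Lower gently.

```bash
python3 -m handwheel '0 0 0.25 0 0;0 0 0.2 0 0;0 0 0.12 0 0;0 0 0 0 0;0 0 0 0 0'; python3 -m handwheel '0 0 0.08 0 0;0 0 0 0 0;0 0 0 0 0'
```

```text
t: 9.65
ee_pos: [654.7, 235.8, 61.6]
orientation: [0.0, 3.141, 0.0]
ft_force: [-0.0, -0.4, -4.0]
width: 38.8
gripper_force: 30.0
t: 9.95
ee_pos: [654.6, 235.7, 59.5]
orientation: [-0.0, -3.142, -0.0]
ft_force: [-0.4, 0.3, -3.3]
width: 38.8
gripper_force: 30.0
```

```bash
python3 -m handwheel '0 0 0.06 0 0;0 0 0 0 0;0 0 0 0 0'; python3 -m handwheel '0 0 0.06 0 0;0 0 0 0 0;0 0 0 0 0';python3 -m handwheel '0 0 0.04 0 0;0 0 0 0 0;0 0 0 0 0'
```

```text
t: 10.25
ee_pos: [654.5, 235.7, 57.9]
orientation: [-0.0, -3.141, -0.0]
ft_force: [0.5, -0.2, -3.3]
width: 38.4
gripper_force: 30.0
t: 10.55
ee_pos: [654.6, 235.7, 56.4]
orientation: [-0.0, -3.141, 0.0]
ft_force: [-0.2, -0.6, -4.0]
width: 39.0
gripper_force: 30.0
t: 10.85
ee_pos: [654.7, 235.7, 55.6]
orientation: [0.0, 3.141, 0.0]
ft_force: [-0.2, 0.0, -3.0]
width: 39.2
gripper_force: 30.0
```

```bash
python3 -m handwheel '0 0 0.04 0 0;0 0 0 0 0;0 0 0 0 0'; python3 -m handwheel '0 0 0.04 0 0;0 0 0 0 0;0 0 0 0 0'
```

```text
t: 11.15
ee_pos: [654.8, 235.8, 55.5]
orientation: [0.0, 3.141, 0.0]
ft_force: [-2.4, -1.8, 5.8]
width: 38.9
gripper_force: 30.0
t: 11.45
ee_pos: [654.9, 235.8, 55.4]
orientation: [0.001, 3.141, 0.0]
ft_force: [-4.2, -1.3, 11.7]
width: 38.7
gripper_force: 30.0
```

```bash
python3 -m handwheel '0 0 0 0 0.7;0 0 0 0 0.7;0 0 0 0 0.7;0 0 0 0 0.7;0 0 -0.4 0 0.7;0 0 -1 0 0.7;0 0 -1 0 0.7;0 0 -1 0 0.7;0 0 -0.5 0 0.7;0.1 -0.5 0 0 0.7;0.15 -1 0 0 0.7;0.15 -1 0 0 0.7'
python3 -m handwheel '0.15 -1 0 0 0.7;0.15 -1 0 0 0.7;0.15 -1 0 0 0.7;0.15 -1 0 0 0.7;0.15 -1 0 0 0.7;0.15 -1 0 0 0.7;0.15 -1 0 0 0.7;0.15 -1 0 0 0.7;0.15 -1 0 0 0.7;0.15 -1 0 0 0.7;0.15 -1 0 0 0.7;0.15 -1 0 0 0.7'
python3 -m handwheel '0.15 -1 0 0 0.7;0.15 -1 0 0 0.7;0.15 -1 0 0 0.7;0.15 -0.9 0 0 0.7;0 -0.4 0 0 0.7;0 0 0 0 0.7;0 0 0 0 0.7'
python3 - <<'E'
from workcell import robot
import cv2
s=robot.snapshot("wrist"); cv2.imwrite("pics/w2.png",s["frame"]); print(robot.get_obs()["ee_pos"])
from h import *
c=(s["intrinsics"],s["R"],s["t"]); p=s["R"]@np.array([585,-236,44])+s["t"]; p=s["intrinsics"]@p; print(p[:2]/p[2])
E
```

```text
t: 12.65
ee_pos: [643.3, 171.5, 149.6]
orientation: [0.001, -3.139, 0.002]
ft_force: [0.1, -0.4, -0.3]
width: 62.0
gripper_force: 0.0
t: 13.85
ee_pos: [597.6, -128.7, 149.5]
orientation: [-0.001, -3.139, 0.0]
ft_force: [-0.6, -0.2, 0.4]
width: 61.7
gripper_force: 0.0
t: 14.55
ee_pos: [584.4, -232.9, 150.4]
orientation: [0.001, -3.141, -0.003]
ft_force: [-0.7, 0.2, 0.8]
width: 61.3
gripper_force: 0.0
[ 584.71405112 -232.27919305  150.63252248]
[319.13291313 199.22442963]
```

View pics/w2.png

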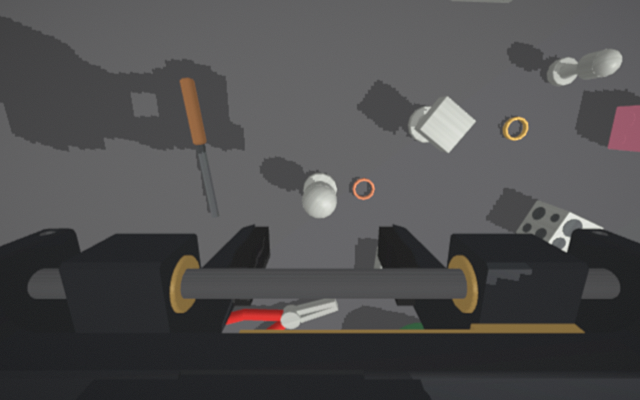

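Medium head at (319,200), exactly as predicted. Flat stake at (445,125) is clear.

```bash
python3 -m handwheel '0 -0.14 0.9 0 0.7;0 0 1 0 0.7;0 0 1 0 0.7;0 0 1 0 0.7;0 0 0.5 0 0.7;0 0 0 0 0.7;0 0 0 0 0;0 0 0 0 0;0 0 0 0 0;0 0 0 0 0;0 0 0 0 0;0 0 0 0 0' 30
```

```text
t: 15.8
ee_pos: [585.1, -237.6, 41.7]
orientation: [0.0, 3.14, 0.0]
ft_force: [0.2, 1.1, 4.5]
width: 28.9
gripper_force: 29.9
```

```bash
python3 -m handwheel '0 0 -0.5 0 0;0 0 -1 0 0;0 0 -1 0 0;0 0 -1 0 0;0 0 -0.5 0 0;0 0.5 0 0 0;0 0.9 0 0 0;0 1 0 0 0;0 1 0 0 0;0 1 0 0 0;0 1 0 0 0;0 1 0 0 0'
python3 -m handwheel '0 1 0 0 0;0 1 0 0 0;0 1 0 0 0;0 1 0 0 0;0 1 0 0 0;0 1 0 0 0;0 1 0 0 0;0 1 0 0 0;0 1 0 0 0;0 1 0 0 0;0 1 0 0 0;0.15 0.6 0 0 0'
python3 -m handwheel '0 0.3 0 0 0;0 0 0 0 0;0 0 0.9 0 0;0 0 1 0 0;0 0 0.7 0 0;0 0 0.4 0 0;0 0 0 0 0;0 0 0 0 0'
```

```text
t: 17.0
ee_pos: [583.2, -75.6, 139.5]
orientation: [0.001, -3.139, -0.001]
ft_force: [0.6, 1.0, -1.8]
width: 28.9
gripper_force: 30.0
t: 18.2
ee_pos: [579.3, 215.5, 139.7]
orientation: [0.004, -3.14, -0.002]
ft_force: [0.9, -0.2, -1.3]
width: 28.6
gripper_force: 30.0
t: 19.0
ee_pos: [581.4, 219.1, 66.4]
orientation: [0.002, 3.141, -0.0]
ft_force: [-0.1, -0.0, -2.5]
width: 28.8
gripper_force: 30.0
```

```bash
python3 -m handwheel '0 0.06 0.2 0 0;0 0 0.16 0 0;0 0 0.08 0 0;0 0 0 0 0;0 0 0 0 0'; python3 -m handwheel '0 0 0.06 0 0;0 0 0 0 0;0 0 0 0 0'; python3 -m handwheel '0 0 0.05 0 0;0 0 0 0 0;0 0 0 0 0'
```

```text
t: 19.5
ee_pos: [580.9, 221.3, 55.0]
orientation: [0.0, 3.142, 0.0]
ft_force: [0.1, 0.0, -1.7]
width: 28.8
gripper_force: 30.0
t: 19.8
ee_pos: [581.1, 221.4, 53.8]
orientation: [0.0, 3.141, 0.001]
ft_force: [-1.4, 0.1, 1.1]
width: 28.6
gripper_force: 30.0
t: 20.1
ee_pos: [581.4, 221.6, 53.6]
orientation: [0.0, 3.14, 0.001]
ft_force: [-1.8, -0.3, 8.9]
width: 28.7
gripper_force: 29.9
```

```bash
python3 -m handwheel '0 0 0 0 0.55;0 0 0 0 0.55;0 0 0 0 0.55;0 0 0 0 0.55;0 0 -0.4 0 0.55;0 0 -1 0 0.55;0 0 -1 0 0.55;0 0 -1 0 0.55;0 0 -0.5 0 0.55;0.2 -0.5 0 0 0.55;0.4 -0.9 0 0 0.55;0.44 -1 0 0 0.55'
python3 -m handwheel '0.45 -1 0 0 0.55;0.45 -1 0 0 0.55;0.45 -1 0 0 0.55;0.45 -1 0 0 0.55;0.45 -1 0 0 0.55;0.45 -1 0 0 0.55;0.5 -1 0 0 0.55;0 0 0 0 0.55;0 0 0 0 0.55'
python3 - <<'E'
from workcell import robot
import cv2
s=robot.snapshot("wrist"); cv2.imwrite("pics/w3.png",s["frame"]); print(robot.get_obs()["ee_pos"])
from h import *
for q in ([475,-13.7,40],[624,-.8,40]):
    p=s["intrinsics"]@(s["R"]@np.array(q)+s["t"]); print(p[:2]/p[2])
E
```

```text
t: 21.3
ee_pos: [553.4, 159.8, 148.6]
orientation: [0.001, -3.14, 0.001]
ft_force: [0.2, 0.5, 0.4]
width: 48.5
gripper_force: 0.0
t: 22.2
ee_pos: [473.7, -14.7, 149.1]
orientation: [-0.003, -3.14, 0.0]
ft_force: [0.9, 0.1, -0.2]
width: 48.0
gripper_force: 0.0
[474.42686081 -13.66715592 149.23310245]
[324.06861042 199.37846632]
[336.70953972 339.62602602]
```

View pics/w3.png

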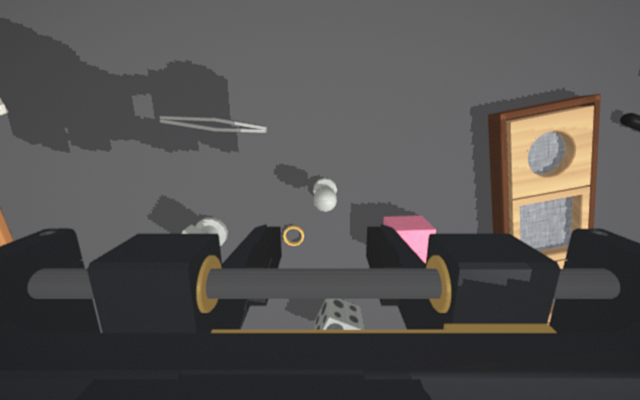

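Small head at (325,197), predicted (324,199). Pink cube at (410,235) is outside the finger path.

```bash
python3 -m handwheel '0 0 0.9 0 0.55;0 0 1 0 0.55;0 0 1 0 0.55;0 0 1 0 0.55;0 0 0.6 0 0.55;0 0 0 0 0.55;0 0 0 0 0;0 0 0 0 0;0 0 0 0 0;0 0 0 0 0;0 0 0 0 0' 25
```

```text
t: 23.35
ee_pos: [475.3, -13.7, 37.9]
orientation: [0.0, 3.14, 0.001]
ft_force: [0.4, 0.1, 5.4]
width: 18.6
gripper_force: 25.0
```

```bash
python3 -m handwheel '0 0 -0.5 0 0;0 0 -1 0 0;0 0 -1 0 0;0 0 -1 0 0;0 0 -0.5 0 0;0.1 0.5 0 0 0;0.2 0.9 0 0 0;0.2 1 0 0 0;0.2 1 0 0 0;0.2 1 0 0 0;0.2 1 0 0 0;0.2 1 0 0 0'
python3 -m handwheel '0.2 1 0 0 0;0.1 0.6 0 0 0;0 0.3 0 0 0;0 0 0 0 0;0 0 0.9 0 0;0 0 1 0 0;0 0 0.7 0 0;0 0 0.4 0 0;0 0 0 0 0;0 0 0 0 0'
```

```text
t: 24.55
ee_pos: [441.9, 147.0, 137.3]
orientation: [-0.001, -3.141, 0.0]
ft_force: [0.1, -0.0, -0.8]
width: 19.0
gripper_force: 25.0
t: 25.55
ee_pos: [435.1, 193.2, 62.6]
orientation: [0.002, 3.141, -0.0]
ft_force: [0.6, -0.1, -0.3]
width: 18.9
gripper_force: 25.0
```

```bash
python3 -m handwheel '-0.04 0 0.2 0 0;0 0 0.16 0 0;0 0 0.08 0 0;0 0 0 0 0;0 0 0 0 0'; python3 -m handwheel '0 0 0.06 0 0;0 0 0 0 0;0 0 0 0 0'; python3 -m handwheel '0 0 0.05 0 0;0 0 0 0 0;0 0 0 0 0'
```

```text
t: 26.05
ee_pos: [435.8, 193.8, 51.3]
orientation: [-0.0, -3.142, -0.0]
ft_force: [0.5, -0.5, 0.6]
width: 18.7
gripper_force: 25.0
t: 26.35
ee_pos: [436.0, 193.9, 49.9]
orientation: [0.0, 3.141, 0.0]
ft_force: [-0.5, 0.3, 3.2]
width: 18.8
gripper_force: 25.0
t: 26.65
ee_pos: [436.0, 193.9, 49.7]
orientation: [0.0, 3.14, 0.001]
ft_force: [-1.7, -0.7, 14.7]
width: 18.8
gripper_force: 25.0
```

```bash
python3 -m handwheel '0 0 0 0 0.6;0 0 0 0 0.6;0 0 0 0 0.6;0 0 0 0 0.6;0 0 -0.4 0 0.6;0 0 -1 0 0.6;0 0 -1 0 0.6;0 0 -1 0 0.6;0 0 -0.5 0 0.6;-0.5 -0.5 0 0 0.8;-0.9 -0.9 0 0 0.8;-0.9 -0.9 0 0 0.8'
python3 -m handwheel '-0.9 -0.9 0 0 0.9;-0.9 -0.9 0 0 0.9;-0.9 -0.9 0 0 0.9;-0.9 -0.9 0 0 0.9;-0.9 -0.9 0 0 0.9;-0.7 -1 0 0 0.9;0 0 0 1 0.9;0 0 0 1 0.9;0 0 0 1 0.9;0 0 0 1 0.9;0 0 0 0.7 0.9;0 0 0 0 0.9'
python3 - <<'E'
from workcell import robot
import cv2
s=robot.snapshot("wrist"); cv2.imwrite("pics/w4.png",s["frame"]); print(robot.get_obs()["ee_pos"])
from h import *
for q in ([624,-.8,40],):
    p=s["intrinsics"]@(s["R"]@np.array(q)+s["t"]); print(p[:2]/p[2])
E
```

```text
t: 27.85
ee_pos: [493.8, 135.9, 146.9]
orientation: [-0.002, 3.141, 0.0]
ft_force: [0.2, -0.1, 0.1]
width: 70.5
gripper_force: 0.0
t: 29.05
ee_pos: [623.0, -1.3, 146.5]
orientation: [-0.64, -3.075, 0.0]
ft_force: [-0.2, 0.6, 0.3]
width: 79.2
gripper_force: 0.0
[623.03822099  -1.32460236 146.36796233]
[323.72147312 199.49817281]
```

View pics/w4.png

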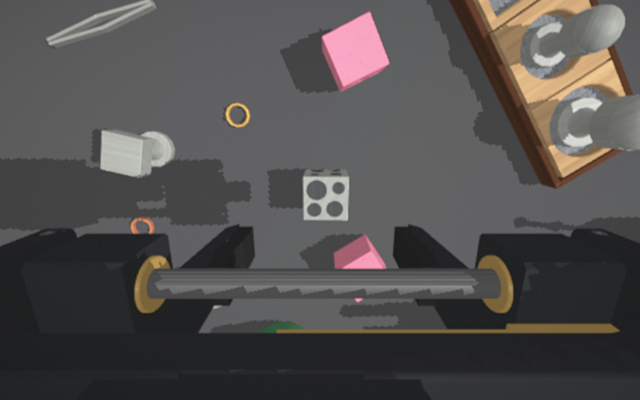

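The cube with four dimples is square to the fingers at (326,197), right where predicted. The pink cubes at (357,50) and (360,255) are clear of the finger paths.

```bash
python3 -m handwheel '0 0 0.9 0 0.9;0 0 1 0 0.9;0 0 1 0 0.9;0 0 1 0 0.9;0 0 0.65 0 0.9;0 0 0 0 0.9;0 0 0 0 0;0 0 0 0 0;0 0 0 0 0;0 0 0 0 0;0 0 0 0 0;0 0 0 0 0' 45
```

```text
t: 30.3
ee_pos: [624.0, -0.6, 32.8]
orientation: [0.639, 3.075, 0.002]
ft_force: [0.5, 1.8, 3.5]
width: 39.6
gripper_force: 45.0
```

```bash
python3 -m handwheel '0 0 -0.5 0 0;0 0 -1 0 0;0 0 -1 0 0;0 0 -1 0 0;0 0 -0.5 0 0;0 0 0 -1 0;0 0 0 -1 0;0 0 0 -1 0;0 0 0 -1 0;0 0 0 -0.7 0;0.3 0.5 0 0 0;0.5 0.9 0 0 0'
python3 -m handwheel '0.55 1 0 0 0;0.55 1 0 0 0;0.55 1 0 0 0;0.55 1 0 0 0;0.55 1 0 0 0;0.55 1 0 0 0;0.52 0.86 0 0 0;0 0 0 -1 0;0 0 0 -1 0;0 0 0 -0.2 0;0 0 0 0 0'
```

```text
t: 31.5
ee_pos: [602.7, 31.8, 131.6]
orientation: [-0.01, -3.141, 0.003]
ft_force: [0.5, 1.2, -5.8]
width: 39.5
gripper_force: 45.0
t: 32.6
ee_pos: [507.1, 205.4, 132.1]
orientation: [0.298, -3.127, -0.0]
ft_force: [0.5, 0.2, -4.8]
width: 39.6
gripper_force: 45.0
```

```bash
python3 -m handwheel '0 0 0.9 0 0;0 0 1 0 0;0 0 0.7 0 0;0 0 0.3 0 0;0 0 0 0 0;0 0 0 0 0'
python3 - <<'E'
from workcell import robot
import cv2,numpy as np
a=robot.snapshot("top")["frame"][110:290,140:240]; b=robot.snapshot("scene")["frame"][100:240,320:520]
R=lambda im,h:cv2.resize(im,(int(im.shape[1]*h/im.shape[0]),h),interpolation=cv2.INTER_CUBIC)
cv2.imwrite("pics/p2.png",np.hstack([R(a,360),R(b,360)])); print(robot.get_obs()["ee_pos"])
E
```

```text
t: 33.2
ee_pos: [508.3, 205.5, 60.3]
orientation: [-0.3, 3.126, 0.001]
ft_force: [0.3, 0.4, -5.2]
width: 39.7
gripper_force: 45.0
[508.52630727 205.57578126  60.65386039]
```

View pics/p2.png

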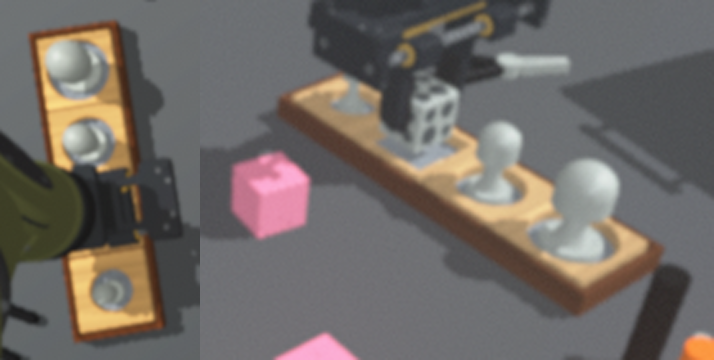

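The large and medium stakes stand in their recesses, and the cube hangs over the square one at (425,130). Lower to 45.

```bash
python3 -m handwheel '0 0 0.3 0 0;0 0 0.2 0 0;0 0 0.08 0 0;0 0 0 0 0;0 0 0 0 0'; python3 -m handwheel '0 0 0.06 0 0;0 0 0 0 0;0 0 0 0 0'; python3 -m handwheel '0 0 0.05 0 0;0 0 0 0 0;0 0 0 0 0'
```

```text
t: 33.8
ee_pos: [507.9, 205.3, 45.1]
orientation: [-0.301, 3.127, 0.0]
ft_force: [0.3, 0.4, -4.9]
width: 39.6
gripper_force: 45.0
t: 34.1
ee_pos: [508.0, 205.3, 44.8]
orientation: [-0.301, 3.126, 0.0]
ft_force: [-1.8, -0.9, 7.2]
width: 39.7
gripper_force: 45.0
t: 34.4
ee_pos: [508.0, 205.3, 44.7]
orientation: [-0.301, 3.126, 0.0]
ft_force: [-4.0, -1.3, 17.6]
width: 39.4
gripper_force: 45.0
```

Contact at the expected height. Release, lift, back off toward the front, and take a final look.

```bash
python3 -m handwheel '0 0 0 0 0.65;0 0 0 0 0.65;0 0 0 0 0.65;0 0 0 0 0.65;0 0 -0.4 0 0.65;0 0 -1 0 0.65;0 0 -1 0 0.65;0 0 -1 0 0.65;0 0 -1 0 0.65;0 0 -1 0 0.65;0 0 -1 0 0.65;0 0 -1 0 0.65'
python3 -m handwheel '0 1 0 0 0.65;0 1 0 0 0.65;0 1 0 0 0.65;0 1 0 0 0.65;0 1 0 0 0.65;0 1 0 0 0.65;0 1 0 0 0.65;0 1 0 0 0.65;0 1 0 0 0.65;0 1 0 0 0.65;0 0 0 0 0.65;0 0 0 0 0.65'
python3 - <<'E'
from workcell import robot
import cv2,numpy as np
a=robot.snapshot("top")["frame"][100:290,140:450]; b=robot.snapshot("scene")["frame"][100:300,130:520]
R=lambda im,w:cv2.resize(im,(w,int(im.shape[0]*w/im.shape[1])),interpolation=cv2.INTER_CUBIC)
im=np.vstack([R(a,500),R(b,500)]); cv2.imwrite("pics/f.png",im); print(im.shape,robot.get_obs()["ee_pos"])
E
```

```text
t: 35.6
ee_pos: [507.6, 205.0, 229.1]
orientation: [-0.301, 3.127, 0.0]
ft_force: [0.2, -0.6, -0.4]
width: 57.4
gripper_force: 0.0
t: 36.8
ee_pos: [459.9, 450.4, 227.7]
orientation: [0.302, -3.127, 0.001]
ft_force: [-0.5, -0.0, -0.2]
width: 57.4
gripper_force: 0.0
(562, 500, 3) [460.91022337 448.88393913 227.57634091]
```

View pics/f.png

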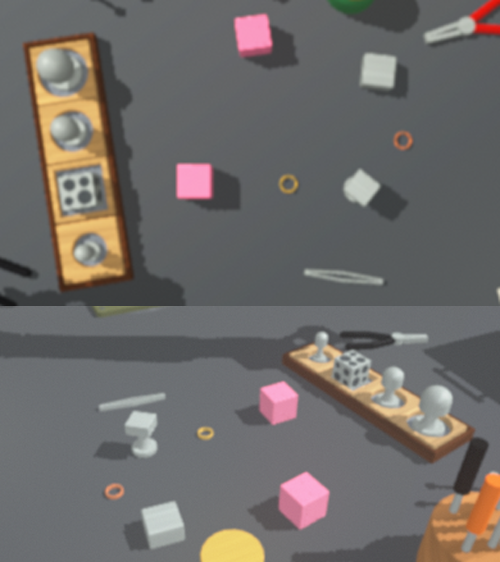

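All four pieces sit in their recesses: top crop (62,70) large, (70,130) medium, (79,190) cube, (88,250) small. The look-alikes are untouched at (360,187) and (379,71). Handing in.

```bash
python3 -c "
from workcell import robot
print(robot.close_job())"
```

```text
the job is handed in; nothing more can be done
None
```

The job is handed in at about 37 s of the 106 s allowed: the three dome-headed stakes stand upright in the recesses of their sizes, the dimpled cube sits in the square recess, and the flat-headed stake and plain block were left where they stood.

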